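# Lock the shaker's tray after the run

### The job

The shaking run is over. On the shaker's control deck, slide the transport lock (the upright flat fin with a steel tongue) fully home to its end stop, towards the tray, so that its tongue sits in the channel on the tray's edge, and let go of it. Leave the speed slide (the round knob) where it is set.

Things in the scene. Friction and masses are not known exactly. Their poses are not given: they have to be found in the camera images.
- lock_grip (a point): Centre, half-way up, of the transport lock's grip: upright black fin, 34 mm along the travel, 16 mm across, 42 mm tall (foot 40 x 22 mm, 6 mm tall). Its aluminium plate's top is 21 mm below this point, 89 mm above the bench. y axis: along the travel, towards the tray of paper cups; x: level, across the travel; z: up. A 14 mm wide steel tongue runs from it towards the tray, 6 to 11 mm above the plate.
- lock (a joint): Travel of the transport lock in m: 0 = fully back, away from the tray; 0.080 = home at the end stop, tongue in the channel on the tray's edge. Starts between 0 and 0.025. About 3 N of friction; it stays where it is left, no spring. At home the channel (17 mm above the plate) begins 66 mm beyond the fin's centre; the cups on the tray reach 70 mm above the plate.
- speed_knob (a point): Centre, half-way up, of the speed slide's knob: a round black mushroom knob, 30 mm in diameter, 25 mm tall, on a like plate with graduation strokes. The two plates (75 x 165 mm, level with one another) lie side by side on the white shaker's deck, 110 mm apart between centres, travels parallel; either may be nearer the robot. Axes as for the lock's grip.
- speed (a joint): Travel of the speed slide in m, 0 to 0.080, growing towards the tray; starts between 0.015 and 0.065 and is to stay as it is. About 3 N of friction.

How it is judged (in metres and radians):
At the end, for the whole second after the job is handed in: The transport lock is home, within 10 mm of its end stop on the tray's side (joint above 0.070), at rest, and the speed slide is within 10 mm of where it stood at the start (value of joint lock above 0.07 m and velocity of joint lock between -0.005 and 0.005 m/s and distance of speed_knob from where it was at the start of the episode below 0.01 m); the robot touches nothing.
It fails at once if the speed slide is moved by more than 10 mm (distance of speed_knob from where it was at the start of the episode above 0.01 m).
It also fails if it takes over 32 s, if anything falls off the work surface, if the arm or the gripper's body presses on something with over 40 N, if the wrist force passes 120 N, or if a joint passes its speed limit or range.

### The arm

A 6-joint arm with a two-finger parallel gripper is mounted at the origin on the work surface. World frame = base frame: x ahead of the robot, y to its left, z up, the work surface at z = 0. Lengths are in mm, angles in rad, forces in N, time in s.
With the tool pointing down it reaches from about 350 to 975 mm from the base axis. Payload 7.1 kg.
Tool frame: the origin (TCP) lies between the finger pads; the fingertips stand 19 mm ahead of it and the grasp point (between the pads) is the TCP; y points along the fingers, z is the direction in which the jaws open and shut, and the axes are right-handed (so a half turn about y gives the same grasp; the last joint's range is limited). The gripper opens to 88 mm and grips with 3 to 60 N. Pads are 20 mm wide; open, the fingers measure 115 mm over their backs; the gripper's body (75 mm by 178 mm) begins 61 mm behind the grasp point.
Start: joints at [-1.136, 0.423, 1.63, -0, 1.089, -0.019], TCP at [274.004, -561.717, 241.675] pointing down, gripper open.
Joint ranges: [-3, 3], [-0.9, 2.11], [0.09, 2.58], [-1.31, 4.45], [0.11, 2.69], [-2.54, 2.54]. Speed limits (rad/s): [2.39, 2.39, 3.01, 3.14, 3.14, 3.14].

### API

Orientations are given as a rotation vector (axis times angle).
In Python, from workcell import ctrl gives the robot as it stands.
- The arm moves only by the tool servo_tool, never from a script. Its argument "moves" is text: rows parted by semicolons, each of 6 numbers parted by spaces: the shift along the world's x, y, z in m, then the turn, a rotation vector about the world's x, y, z in degrees. A call has 1 to 8 rows; each row is the pose to reach, as a shift and turn from the pose commanded when the call began; what a row does not reach only later rows make up. A row lasts 1/8 s, in which the tool goes at most 62.5 mm and 10.7 degrees, less where a joint would pass 70% of its speed; a pose out of reach is approached as far as the arm can. A call with a gripper value outside its range is refused whole. "hand" is the closure in counts, from 0 (fully open) to 255 (shut), set as the call begins (left out, the last holds). The fingers move at their own pace and stop on an object; the grip force is fixed at half the most. Time passes only in rows, so rows that repeat a pose let the fingers close. It gives the time, the measured TCP pose, the force and the opening at its end, in the units of the state.
- ctrl.get_obs(): the state, without advancing time (a new reading comes with each control period).
- ctrl.get_image(name): name is "scene" or "top"; returns a dict with "pixels" (400x640x3 uint8, red, green, blue), "depth" (400x640 float32, mm along the optical axis (not along the pixel's ray), 0 where there is no reading), "vertical_fov" (degrees; the focal length in pixels is half the picture's height over the tangent of half this angle, whatever the lens; pixels are square), "cx", "cy" (the principal point, pixels), "xyz" and "attitude" of the camera in the world. Camera axes: x right, y up, looking along -z (the intrinsics and any distortion apply to the point x, -y, -z); pixel columns grow to the right and rows downward; lengths in mm; the calibration is good to about 2 mm. A picture is of the moment at which its call begins.
- ctrl.close_job(): hands the job in, once; it reports no verdict.
The state is a dict: "t": time; "qpos": joint angles; "qvel": joint speeds; "joint_torque": joint torques, N m; "ee_pos": TCP position; "orientation": TCP orientation; "ft_force": force on the tool from outside, world axes, zero at the start; "moment": the same for the moment, N m; "width": finger opening in mm.
Only numpy, scipy, OpenCV 4.12 (cv2) and the standard library are available. Lean on these libraries where they do the work, as an engineer would, in place of code of your own. Each camera call takes 0.05 s, during which the arm holds its last target.

## Working session

There is one attempt and no reset: what is moved stays moved. The work goes in short steps, Python scripts to look and compute and a tool call to move; the robot and the scene stay as the last step left them, time stands still between calls to the robot, and variables do not carry over. Pictures are saved under pics/ and viewed, and the job is handed in when it is done.

Besides the shell and the picture viewer there is one more tool, called by a JSON object that holds its "api" and its "payload", one argument or row to a line. servo_tool: Moves the arm, as the interface text tells. Its arguments: {"type":"object","properties":{"moves":{"type":"string"},"hand":{"type":"number"}},"required":["moves"]}

```bash
mkdir -p pics; ls
cat > h.py <<'E'
from workcell import ctrl
import numpy as np, cv2
from scipy.spatial.transform import Rotation as R
def cam(n):
    d=ctrl.get_image(n); return d
E
python3 - <<'E'
from h import *
for n in("scene","top"):
    d=cam(n); cv2.imwrite(f"pics/{n}0.png",d["pixels"][:,:,::-1]); np.savez(f"{n}0.npz",**d)
    print({k:v for k,v in d.items() if k not in("pixels","depth")})
print(ctrl.get_obs())
E
```

```text
pics
{'vertical_fov': 50.243975166659574, 'cx': 315.89989507097334, 'cy': 198.84583515549923, 'xyz': array([ 956.70277927, -435.89595127,  572.99478197]), 'attitude': array([0.81181622, 0.37491551, 0.82655733])}
{'vertical_fov': 53.10360119556946, 'cx': 324.86381878994393, 'cy': 199.99221358273152, 'xyz': array([ 460.87877146, -108.29557818,  777.17165695]), 'attitude': array([ 0.17489563, -0.11864955, -1.56439783])}
{'t': 0.1, 'qpos': array([-1.13599752e+00,  4.23780114e-01,  1.63057868e+00,  1.36062793e-05,
        1.08862137e+00, -1.90131748e-02]), 'qvel': array([ 0.00036377, -0.00103807, -0.00199207,  0.00056818,  0.00181701,
        0.00044248]), 'joint_torque': array([-3.35112254e-04, -5.45615137e+01, -2.74325484e+01,  6.45721285e-02,
        1.87938527e-02, -4.16920011e-05]), 'ee_pos': array([ 273.81885191, -561.30612968,  240.98333184]), 'orientation': array([-0.45500565,  1.97092845, -1.96817915]), 'ft_force': array([-0.90320058, -0.0154568 ,  0.94992844]), 'moment': array([-0.07875265, -0.05647494,  0.05773769]), 'width': 87.62623306082506}
```

View pics/scene0.png

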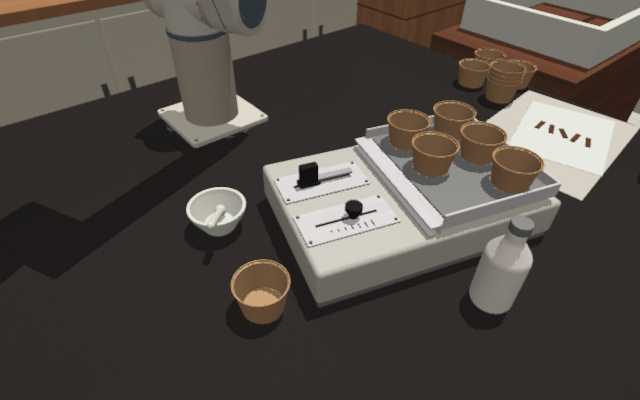

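View pics/top0.png

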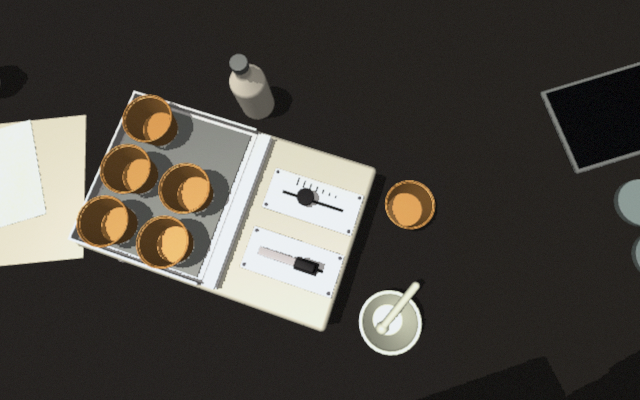

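The scene view shows the black fin at about (309,174) and the knob at (353,208). In the top view the fin is at (308,267), with its tongue running left towards the tray, and the knob is at (306,197). Next I'll deproject both.

```bash
cat >> h.py <<'E'
def cloud(d):
    h,w=d["depth"].shape; f=h/2/np.tan(np.radians(float(d["vertical_fov"])/2))
    v,u=np.mgrid[:h,:w]; z=d["depth"].astype(float)
    p=np.stack([(u-d["cx"])/f*z,-(v-d["cy"])/f*z,-z],-1)
    return p@R.from_rotvec(d["attitude"]).as_matrix().T+d["xyz"]
E
python3 - <<'E'
from h import *
np.set_printoptions(precision=1,suppress=True)
for n,win in(("top",[(235,300,240,345),(165,235,262,365)]),("scene",[(155,203,270,372),(195,245,290,402)])):
    d=dict(np.load(f"{n}0.npz")); P=cloud(d); g=d["pixels"].max(-1)
    for (r0,r1,c0,c1) in win:
        p=P[r0:r1,c0:c1].reshape(-1,3); k=g[r0:r1,c0:c1].reshape(-1); ok=d["depth"][r0:r1,c0:c1].reshape(-1)>0
        plate=ok&(k>190)&(abs(p[:,2]-89)<5)
        q=p[plate]; rect=cv2.minAreaRect(q[:,:2].astype(np.float32))
        print(n,"plate",rect,"z",np.median(q[:,2]),len(q))
        hi=ok&(p[:,2]>97)&(k<90); a=p[hi]
        print("  hi n",len(a),"min",a.min(0),"max",a.max(0),"mean",a.mean(0))
        t=a[a[:,2]>a[:,2].max()-6]; print("  top",len(t),t.mean(0),cv2.minAreaRect(t[:,:2].astype(np.float32)))
E
```

```text
top plate ((475.9368591308594, -26.018539428710938), (108.70831298828125, 181.28392028808594), 0.15604683756828308) z 87.79352520231862 4950
  hi n 214 min [465.2 -68.9  97.3] max [488.7 -35.7 133.4] mean [477.4 -52.9 129.5]
  top 200 [477.7 -52.1 130.7] ((477.72216796875, -52.01643371582031), (32.02890396118164, 15.540726661682129), 72.05752563476562)
top plate ((593.4141235351562, -61.31171417236328), (182.23089599609375, 125.24507904052734), 89.73368072509766) z 87.61816184066186 5484
  hi n 220 min [579.6 -64.1 103.9] max [605.9 -35.  116.9] mean [592.8 -50.6 113.8]
  top 212 [593.  -50.2 114. ] ((592.8939208984375, -50.72975158691406), (27.080108642578125, 27.289838790893555), 27.07720184326172)
scene plate ((472.94970703125, -21.661865234375), (193.9502716064453, 151.6343994140625), 50.587677001953125) z 87.51562770127006 2622
  hi n 372 min [467.4 -71.7  97. ] max [591.9   0.1 133.3] mean [487.6 -55.8 116.8]
  top 93 [478.5 -55.5 130.2] ((478.4403381347656, -54.659664154052734), (32.84280014038086, 13.400833129882812), 68.6069107055664)
scene plate ((586.518798828125, -59.039031982421875), (191.03057861328125, 124.44417572021484), 52.47270965576172) z 87.86561295302639 3774
  hi n 207 min [578.8 -66.4  97.1] max [607.  -38.1 116.3] mean [595.5 -54.1 112.1]
  top 164 [594.2 -53.  113.6] ((593.1026000976562, -51.73590850830078), (24.676746368408203, 27.23267936706543), 46.91484069824219)
```

Run:
```python
from h import *
d=dict(np.load("top0.npz")); cv2.imwrite("pics/topz.png",cv2.resize(d["pixels"][160:300,200:370,::-1],None,fx=4,fy=4,interpolation=cv2.INTER_CUBIC))
```

```text
(no output)
```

View pics/topz.png

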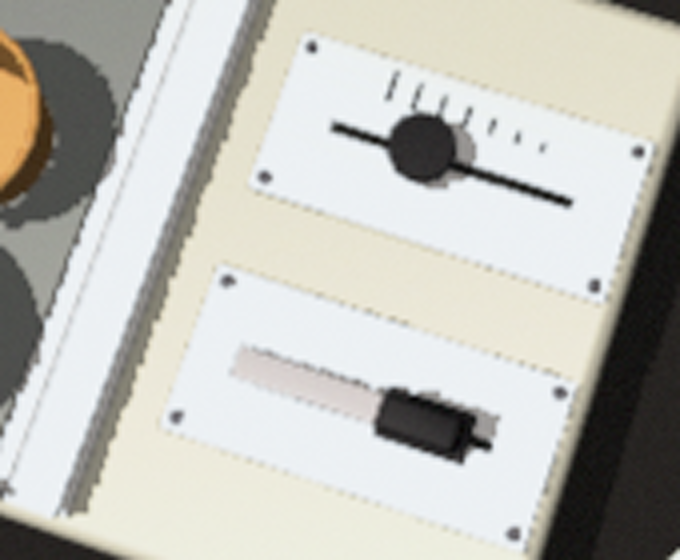

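```bash
cat >> h.py <<'E'
def ray(d,u,v,z):
    f=200/np.tan(np.radians(float(d["vertical_fov"])/2))
    r=R.from_rotvec(d["attitude"]).apply([(u-d["cx"])/f,-(v-d["cy"])/f,-1]); o=d["xyz"]
    return o+r*(z-o[2])/r[2]
E
python3 - <<'E'
from h import *
np.set_printoptions(precision=2,suppress=True)
d=dict(np.load("top0.npz"))
S=[ray(d,200+a/4-.5,160+b/4-.5,89) for a,b in [(228,281),(560,393),(176,416),(514,534),(312,47),(638,152),(265,177),(594,286)]]
c1=np.mean(S[:4],0);c2=np.mean(S[4:],0)
ang=[np.degrees(np.arctan2(*(S[i]-S[i+1])[[1,0]])) for i in(0,2,4,6)]
print(S,c1,c2,np.linalg.norm(c1-c2),ang)
th=np.radians(np.mean(ang));u=np.array([np.cos(th),np.sin(th),0]);n=np.array([-u[1],u[0],0])
F=np.array([477.7,-52.1,110]);K=np.array([593,-50.5,110])
print("u",u,"fin rel",(F-c1)@u,(F-c1)@n,"knob",(K-c2)@u,(K-c2)@n,'c2-c1',(c2-c1)@u,(c2-c1)@n)
for s in((233,358),(490,445),(238,372)):
    print((ray(d,200+s[0]/4-.5,160+s[1]/4-.5,89)-c1)@np.stack([u,n]).T)
o=ctrl.get_obs();M=R.from_rotvec(o["orientation"]).as_matrix();print(M)
z=M[:,2]; print("jaw deg",np.degrees(np.arctan2(z[1],z[0])),"travel",np.degrees(th))
E
```

```text
[array([538.74,  35.35,  89.  ]), array([ 490.98, -108.65,   89.  ]), array([480.73,  55.64,  89.  ]), array([432.36, -89.25,  89.  ]), array([643.44,   1.48,  89.  ]), array([ 595.4 , -142.94,   89.  ]), array([584.6 ,  20.66,  89.  ]), array([ 536.66, -123.38,   89.  ])] [485.7  -26.73  89.  ] [590.03 -61.05  89.  ] 109.82368757783173 [np.float64(71.65063382090766), np.float64(71.53865552846099), np.float64(71.60326619172993), np.float64(71.59148036302366)]
u [0.32 0.95 0.  ] fin rel -26.60162518571415 -0.4163557226647127 knob 10.94516073994588 0.5089727301801412 c2-c1 0.3733351802693513 -109.82305301728032
[61.94 -0.24]
[-54.82  -0.7 ]
[57.79  4.69]
[[-0.9  -0.    0.44]
 [-0.44  0.   -0.9 ]
 [-0.   -1.   -0.  ]]
jaw deg -63.998849403726105 travel 71.59600897603056
```

The checks hold: plate spacing is 109.8 mm, the fin top is at 131, and the travel direction is 71.6°. The fin centre is at (477.7, -52.1), which puts the lock at about 0.013. I'll move above it and turn by +45.6°.

{"api": "servo_tool", "payload": {
  "moves": "0.02 0.05 0 0 0 6; 0.042 0.105 0 0 0 12; 0.064 0.16 0 0 0 18; 0.086 0.215 0 0 0 24; 0.108 0.27 0 0 0 30; 0.13 0.325 0 0 0 36; 0.152 0.38 0 0 0 41; 0.172 0.43 0 0 0 45.6",
  "hand": 0
}}

```text
t: 1.1
ee_pos: [446.3, -129.7, 241.7]
orientation: [-1.042, 1.44, -1.44]
ft_force: [0.6, -0.1, -0.0]
width: 87.9
```

{"api": "servo_tool", "payload": {
  "moves": "0.016 0.04 0 0 0 0; 0.0317 0.0796 0 0 0 0; 0.0317 0.0796 -0.04 0 0 0; 0.0317 0.0796 -0.075 0 0 0; 0.0317 0.0796 -0.075 0 0 0"
}}

```text
t: 1.72
ee_pos: [475.7, -51.7, 164.6]
orientation: [-1.044, 1.446, -1.439]
ft_force: [-0.3, 0.1, 0.6]
width: 87.9
```

Run:
```python
from h import *
np.set_printoptions(precision=2,suppress=True)
o=ctrl.get_obs();M=R.from_rotvec(o["orientation"]).as_matrix();print(o["t"],o["ee_pos"],M)
z=M[:,2]; print(np.degrees(np.arctan2(z[1],z[0])))
d=cam("scene");cv2.imwrite("pics/s1.png",d["pixels"][:,:,::-1])
```

```text
1.725 [475.71 -51.68 164.63] [[-0.32 -0.01  0.95]
 [-0.95  0.   -0.32]
 [ 0.   -1.   -0.01]]
-18.37757907050671
```

View pics/s1.png

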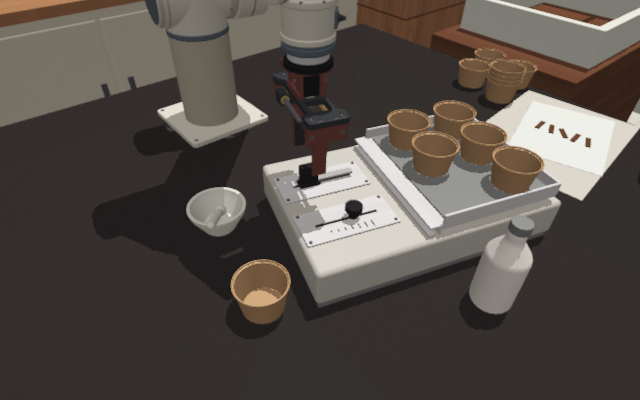

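The scene shows the fingers straddling the fin at about (315,165), with the knob at (353,208) well clear. I'll lower and close.

{"api": "servo_tool", "payload": {
  "moves": "0.001 0 -0.025 0 0 0; 0.001 0 -0.047 0 0 0; 0.001 0 -0.047 0 0 0"
}}

```text
t: 2.15
ee_pos: [478.7, -52.3, 120.0]
orientation: [-1.04, 1.443, -1.442]
ft_force: [0.8, 0.4, 0.4]
width: 87.6
```

{"api": "servo_tool", "payload": {
  "moves": "0 0 0 0 0 0; 0 0 0 0 0 0; 0 0 0 0 0 0; 0 0 0 0 0 0; 0 0 0 0 0 0; 0 0 0 0 0 0",
  "hand": 255
}}

```text
t: 2.9
ee_pos: [478.7, -52.1, 119.7]
orientation: [-1.04, 1.442, -1.442]
ft_force: [0.3, -0.3, -0.2]
width: 31.2
```

Still closing; I'll wait.

{"api": "servo_tool", "payload": {
  "moves": "0 0 0 0 0 0; 0 0 0 0 0 0; 0 0 0 0 0 0; 0 0 0 0 0 0"
}}

```text
t: 3.4
ee_pos: [475.9, -51.4, 119.3]
orientation: [-1.044, 1.446, -1.439]
ft_force: [-8.3, 4.4, 7.1]
width: 15.9
```

The width of 15.9 mm matches the 16 mm fin, so it's gripped. Next I'll slide 55 mm along (0.316, 0.949).

{"api": "servo_tool", "payload": {
  "moves": "0.0025 0.0076 0 0 0 0; 0.005 0.0152 0 0 0 0; 0.0076 0.0228 0 0 0 0; 0.0101 0.0304 0 0 0 0; 0.0126 0.038 0 0 0 0; 0.0152 0.0455 0 0 0 0; 0.0174 0.0522 0 0 0 0; 0.0174 0.0522 0 0 0 0"
}}

```text
t: 4.4
ee_pos: [493.1, 0.9, 119.3]
orientation: [-1.045, 1.446, -1.439]
ft_force: [-8.8, 4.2, 8.4]
width: 16.0
```

Moved 55 mm. About 12 mm should remain, so I'll creep on in smaller steps.

{"api": "servo_tool", "payload": {
  "moves": "0.0013 0.0038 0 0 0 0; 0.0025 0.0076 0 0 0 0; 0.0032 0.0095 0 0 0 0; 0.0038 0.0114 0 0 0 0; 0.0038 0.0114 0 0 0 0"
}}

```text
t: 5.03
ee_pos: [496.7, 11.8, 119.3]
orientation: [-1.046, 1.446, -1.439]
ft_force: [-10.6, 1.7, 9.8]
width: 15.6
```

{"api": "servo_tool", "payload": {
  "moves": "0.0006 0.0019 0 0 0 0; 0.0013 0.0038 0 0 0 0; 0.0013 0.0038 0 0 0 0"
}}

```text
t: 5.4
ee_pos: [496.9, 12.4, 119.2]
orientation: [-1.052, 1.444, -1.441]
ft_force: [-13.9, -20.3, 13.6]
width: 15.8
```

There's about a 25 N reaction against the travel, and total travel is about 67 mm as predicted, so this is the end stop. Releasing now.

{"api": "servo_tool", "payload": {
  "moves": "0 0 0 0 0 0; 0 0 0 0 0 0; 0 0 0 0 0 0; 0 0 0 0 0 0; 0 0 0 0 0 0; 0 0 0 0 0 0; 0 0 0 0 0 0; 0 0 0 0 0 0",
  "hand": 0
}}

```text
t: 6.4
ee_pos: [501.2, 15.3, 119.7]
orientation: [-1.04, 1.442, -1.442]
ft_force: [-0.1, -0.1, -0.4]
width: 87.5
```

{"api": "servo_tool", "payload": {
  "moves": "0 0 0.02 0 0 0; 0 0 0.05 0 0 0; 0 0 0.09 0 0 0; -0.015 -0.045 0.13 0 0 0; -0.032 -0.095 0.13 0 0 0; -0.05 -0.15 0.13 0 0 0; -0.066 -0.2 0.13 0 0 0; -0.066 -0.2 0.13 0 0 0"
}}

```text
t: 7.4
ee_pos: [434.2, -187.4, 249.8]
orientation: [-1.037, 1.445, -1.446]
ft_force: [0.2, -0.9, 0.5]
width: 87.6
```

Run:
```python
from h import *
np.set_printoptions(precision=1,suppress=True)
u=np.array([.3158,.9488,0]);c1=np.array([485.7,-26.7,0])
for n in("scene","top"):
    d=cam(n); cv2.imwrite(f"pics/{n}2.png",d["pixels"][:,:,::-1]); P=cloud(d); k=d["pixels"].max(-1)
    for c in(np.array([499,12.]),np.array([593,-50.5])):
        m=(np.hypot(P[...,0]-c[0],P[...,1]-c[1])<30)&(P[...,2]>100)&(P[...,2]<140)&(k<90); a=P[m]
        if len(a): t=a[a[:,2]>a[:,2].max()-6].mean(0); print(n,len(a),t,"rel",(t-c1)@u)
o=ctrl.get_obs();print(o["t"],o["ee_pos"],o["ft_force"],o["width"])
```

```text
scene 302 [499.4   7.6 129.9] rel 36.80857036994634
scene 200 [594.3 -53.1 113.7] rel 9.26913341318081
top 219 [498.5  10.9 130.9] rel 39.73548395671353
top 221 [592.9 -50.3 113.9] rel 11.495393058728485
7.5 [ 435.  -185.   249.7] [-1.1 -0.1  0.5] 87.93046986025129
```

View pics/scene2.png

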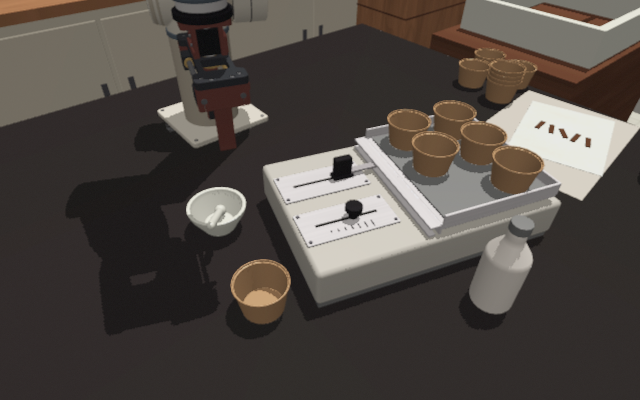

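View pics/top2.png

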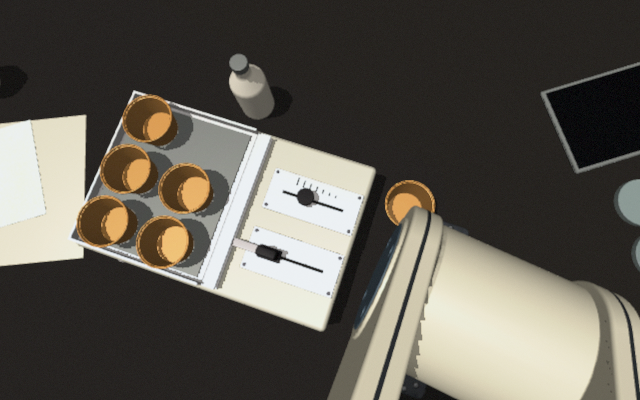

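The fin is now at (342,167) in the scene view and (268,252) in the top view, with its tongue reaching the tray's edge channel. The knob is still at (353,208) in the scene view and (306,197) in the top view. The gripper is clear, so I'm handing in.

```bash
python3 -c "
from h import *
print(ctrl.close_job())"
```

```text
the job is handed in; nothing more can be done
None
```

The transport lock is at its end stop with its tongue at the tray's channel. I let go of it and handed the job in at about 7.5 s. I gripped the fin (15.9 mm between the pads) and slid it about 67 mm towards the tray. It stopped against a reaction of about 25 N, and I then released it and backed the arm off.

- **Lock:** the top camera puts the fin 39.7 mm past the plate's centre, which is a joint value of about 0.080 if the travel is centred on the plate. The scene camera gave 36.8 mm, about 3 mm less. It read about 2 mm short at the start too, and both values are above the 0.070 limit.
- **Speed knob:** it moved less than 0.5 mm in either camera.
- **Arm:** the gripper is clear of everything, with about 1 N on the wrist, the same as at the start.

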